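# Free the sample carousel for hand turning

## Robot

A 6-joint arm with a two-finger parallel gripper is mounted at the origin on the work surface. World frame = base frame: x ahead of the robot, y to its left, z up, the work surface at z = 0. Lengths are in m, angles in rad, forces in N, time in s.
With the tool pointing down it reaches from about 0.225 to 0.875 m from the base axis. Payload 3.4 kg.
Tool frame: the origin (TCP) lies between the finger pads; the fingertips stand 19 mm ahead of it and the grasp point (between the pads) is the TCP; z points along the fingers, y is the line along which they close (so a half turn about z gives the same grasp; the last joint's range is limited). The gripper opens to 85 mm and grips with 20 to 120 N. Pads are 22 mm wide; open, the fingers measure 114 mm over their backs; the gripper's body (76 mm by 85 mm) begins 54 mm behind the grasp point. The pads swing forward as they close: fully open they stand 13 mm farther back than shut.
Start: joints at [1.123, 0.276, 1.505, -0, 1.361, -0.121], TCP at [0.185, 0.545, 0.25] pointing down, gripper open.
Joint ranges: [-2.89, 2.89], [-0.75, 2.08], [0.22, 2.7], [-1.18, 4.32], [0.11, 2.71], [-2.7, 2.7]. Speed limits (rad/s): [2.57, 2.57, 3.14, 3.14, 3.14, 3.14].

## Interface

Orientations are given as [roll, pitch, yaw] about the fixed x, y, z axes, in that order (R = Rz(yaw) Ry(pitch) Rx(roll)).
In Python, from station import robot gives the robot as it stands.
- The arm moves only by the tool step_arm, never from a script. Its argument "targets" is a list of rows, each a list of 5 numbers: the opening, from 0 (shut) to 1 (fully open), then the shift along the world's x, y, z in mm, then the turn about the world's z in degrees. A call has 1 to 8 rows; each row shifts and turns the commanded pose from where the row before left it; what a row does not reach is not made up. A row lasts 1/8 s, in which the tool goes at most 62.5 mm and 10.7 degrees, less where a joint would pass 70% of its speed; a pose out of reach is approached as far as the arm can. A call is refused whole if a number of a shift passes 62.5 or a number of a turn 10.7, either way. A call with a gripper value outside its range is refused whole. The fingers move at their own pace and stop on an object; "grip_force" is the grip in N (left out, the last holds). Time passes only in rows, so rows that do not move let the fingers close. It gives the time, the measured TCP pose, the force, the opening and the grip force at its end, in the units of the state.
- robot.get_obs(): the state, without advancing time (a new reading comes with each control period).
- robot.camera(name): name is "scene" or "top" or "wrist"; returns the picture (384x512x3 uint8, blue, green, red); there is no depth.
- robot.camera_params(name): a dict with "fovy" (degrees; the focal length in pixels is half the picture's height over the tangent of half this angle, whatever the lens; pixels are square), "cx", "cy" (the principal point, pixels), "extrinsics" (4x4, takes a point from world to camera coordinates); the wrist camera has in their place "mount" (4x4, takes a point from camera to tool coordinates, whose origin is the TCP and whose axes are the flange's). Camera axes: x right, y down, z forward; pixel columns grow to the right and rows downward; lengths in m; the calibration is good to about 2 mm. A picture is of the moment at which its call begins: read the wrist's pose just before it. camera_params takes no time and is no camera call.
- robot.sign_off(): hands the job in; it is judged then, once.
The state is a dict: "time_s": time; "joint_pos": joint angles; "joint_velocities": joint speeds; "tau": joint torques, N m; "tcp_pos": TCP position; "eef_rot": TCP orientation; "contact_force": force on the tool from outside, world axes, zero at the start; "moment": the same for the moment, N m; "opening": finger opening in m; "finger_force": force on a finger pad.
Only numpy, scipy, OpenCV 4.12 (cv2) and the standard library are available. Lean on these libraries where they do the work, as an engineer would, in place of code of your own. Each camera call takes 0.05 s, during which the arm holds its last target. There are 200 camera calls.

## Task

The sample carousel is parked in gear with its index plunger down, and a colleague wants to turn it round by hand. First bring the drive lever back to neutral, which is straight upright, without pushing it on through into reverse; only then take the plunger's knob and pull it straight up, fully back to its stop, so that the pin stands clear of its hole. Finish while still holding the plunger up in the gripper (it springs back if let go), with the lever left in neutral and the carousel itself and everything else around left as they are.

Things in the scene. Friction and masses are not known exactly. Their poses are not given: they have to be found in the camera images.
- sample_unit: bench machine fixed to the bench, beige housing 360 mm deep (x) x 400 mm wide (y), deck 85 mm above the bench; origin at the middle of its underside, x points from its front (with the display, facing the robot) to its back, y to its left, z up. At its front right stands the lever in a slotted plate, at its front edge the plunger on a bracket
- carousel_axis (a point): middle of the carousel on its upright axis, level with the top of its plate, 105 mm above the bench; the plate is 260 mm across, the drum of vials on it 180 mm, and the vials' caps reach 154 mm above the bench. A dispensing column 235 mm high stands 125 mm behind and 200 mm to the right of this point, its arm over the drum 212 mm above the bench
- drive_lever (a joint): lean of the drive lever in rad, range -0.65 to 0.65: 0 upright (neutral), negative leaning to the machine's front (drive, as found), positive leaning to its back (reverse). It swings in the machine's x-z plane, is held by friction only (about 2 N at the ball) and stays where it is left
- lever_ball: black ball of 28 mm diameter on the end of the drive lever; origin at its centre, 90 mm from the pivot and 165 mm above the bench when upright; its z axis points along the lever, away from the pivot
- lever_pivot (a point): the pivot of the drive lever, 75 mm above the bench; the hinge axis is the machine's y
- index_plunger (a joint): how far the index plunger is drawn up, in m: 0 home in its hole, 0.014 fully back against its stop. The spring pulls it down with 7 N at 0 and 13 N at 0.014; there is no catch to keep it up
- plunger_knob: black pull knob of the index plunger, upright round knob 28 mm across and 20 mm tall; origin at its centre, 162 mm above the bench when home; it moves straight up. Below it a 20 mm sleeve stands on the bracket arm, which is 34 mm wide (machine's y) and whose top is 132 mm above the bench
- pin_tip (a point): lower end of the plunger's 8 mm pin; 8 mm below the plate's top when home, 6 mm above it when fully back
- index_hole (a point): mouth of the hole in the carousel plate in which the pin sits, 105 mm above the bench, straight below the knob
- carousel (a joint): turn of the carousel about its upright axis in rad, 0 as found; pinned while the plunger is home, then held by bearing friction only (about 2 N at the rim)
- vial_a: small amber vial with white cap, 24 mm across, 50 mm tall, standing loose on the machine's deck between lever and plunger; origin under its centre
- vial_b: another such vial standing loose at the front left corner of the deck; origin under its centre
- reagent_bottle: amber bottle, 60 mm across, 140 mm tall, on the bench beside the machine; origin under its centre
- beaker: clear beaker, 68 mm across, 85 mm tall, on the bench beside the machine; origin under its centre
- tip_box: grey box with clear cover, 122 x 84 x 67 mm, on the bench right of the machine; origin under its centre
- tape_roll: paper roll lying flat, 90 mm across, 19 mm high, on the bench right of the machine; origin under its centre
- spatula: thin steel laboratory spatula, 180 mm long, 8 mm wide, lying on the bench left of the machine; origin under its middle, x along it
- tube_rack: white rack, 200 x 90 mm, three capped tubes up to 104 mm high, on the bench to the left; origin under its centre

How it is judged:
By the outcome, as a careful person would: the job done as asked, in the order asked, and still so for the second after the job is handed in, while the arm keeps its last pose, push and grip.
It also fails if it takes over 48 s, if anything falls off the work surface, if the arm or the gripper's body presses on something with over 40 N, if the wrist force passes 120 N, or if a joint passes its speed limit or range.

## Working session

There is one attempt and no reset: what is moved stays moved. The work goes in short steps, Python scripts to look and compute and a tool call to move; the robot and the scene stay as the last step left them, time stands still between calls to the robot, and variables do not carry over. Pictures are saved under pics/ and viewed, at most 10 in all, crops included, and the job is handed in when it is done.

Besides the shell and the picture viewer there is one more tool, called after "Request:" in YAML: its name, and indented under it one key for each argument. step_arm: Moves the arm, as the interface text tells. Its arguments: {"type":"object","properties":{"targets":{"type":"array"},"grip_force":{"type":"number"}},"required":["targets"]}

```bash
mkdir -p pics; cat > h.py <<'E'
import numpy as np, cv2
from station import robot
def save(n,f):
    im=robot.camera(n); cv2.imwrite(f'pics/{f}.png',im); return im
def K(p): 
    f=192/np.tan(np.radians(p['fovy'])/2); return f
def ray(n,u,v):
    p=robot.camera_params(n); f=K(p); E=np.array(p['extrinsics']); R,t=E[:3,:3],E[:3,3]
    d=R.T@np.array([(u-p['cx'])/f,(v-p['cy'])/f,1]); return -R.T@t,d/np.linalg.norm(d)
def onz(n,u,v,z):
    c,d=ray(n,u,v); return c+d*(z-c[2])/d[2]
def tri(a,b):
    (c1,d1),(c2,d2)=ray(*a),ray(*b)
    s=np.linalg.lstsq(np.c_[d1,-d2],c2-c1,rcond=None)[0]
    p,q=c1+s[0]*d1,c2+s[1]*d2; return (p+q)/2,np.linalg.norm(p-q)
def proj(n,X):
    p=robot.camera_params(n); f=K(p); q=np.array(p['extrinsics'])@np.r_[X,1]; return q[:2]/q[2]*f+[p['cx'],p['cy']]
E
python3 - <<'E'
from h import *
save('scene','s0');save('top','t0')
for n in('scene','top'):
    p=robot.camera_params(n);print(p['fovy'],p['cx'],p['cy'],np.round(ray(n,256,192),3))
print(robot.get_obs())
print(robot.camera_params('wrist'))
E
```

```text
42.818635588681744 251.52662592297096 189.40823161105666 [[ 1.306  0.439  1.364]
 [-0.499 -0.275 -0.822]]
52.17639740867097 251.15661955225934 195.4301970430843 [[ 0.491  0.016  1.379]
 [ 0.084 -0.017 -0.996]]
{'time_s': 0.1, 'joint_pos': array([ 1.12301899e+00,  2.76537089e-01,  1.50598826e+00, -2.51515692e-05,
        1.36070305e+00, -1.20986994e-01]), 'joint_velocities': array([ 0.0007599 , -0.00316285, -0.00265869,  0.0004477 ,  0.0010417 ,
       -0.00026285]), 'tau': array([ 1.47941781e-03, -4.17699802e+01, -2.46406353e+01, -1.86780821e-04,
        5.89715215e-03, -7.95378867e-06]), 'tcp_pos': array([0.18439564, 0.54417547, 0.24953043]), 'eef_rot': array([-3.13996590e+00, -1.73011088e-04,  2.81480744e+00]), 'contact_force': array([-0.16987699, -0.1221363 ,  1.04595864]), 'moment': array([0.05499371, 0.04751983, 0.01467117]), 'finger_force': 0.0, 'opening': 0.08539317968735176}
{'fovy': 60.32937133387044, 'cx': 258.395677548365, 'cy': 193.41896094235457, 'mount': array([[-1.60413492e-05, -9.47120225e-01, -3.20878917e-01,
         8.24880743e-02],
       [ 9.99999989e-01, -6.20957971e-05,  1.33292760e-04,
         4.44786410e-04],
       [-1.46169501e-04, -3.20878911e-01,  9.47120216e-01,
        -1.23127334e-01],
       [ 0.00000000e+00,  0.00000000e+00,  0.00000000e+00,
         1.00000000e+00]])}
```

View pics/s0.png

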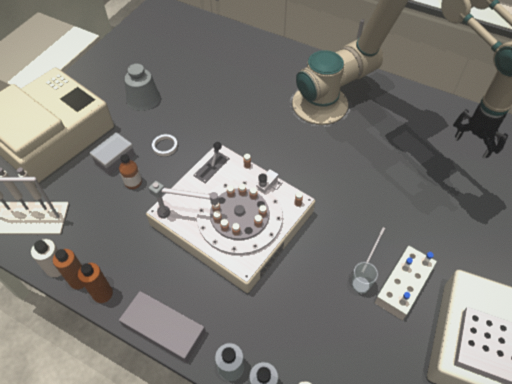

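View pics/t0.png

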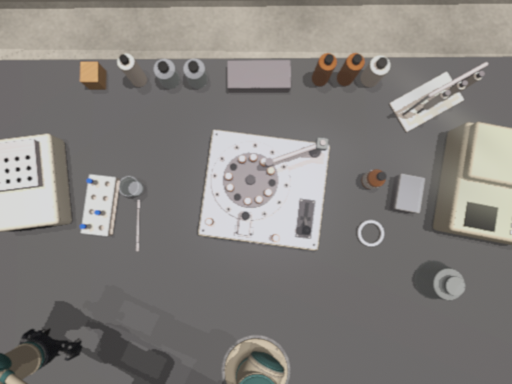

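The scene view shows the machine at about (230,215), with the lever ball near (216,147) and the plunger knob near (263,180). In the top view they are near (305,218) and (245,216). I'll enlarge both views.

```bash
python3 - <<'E'
from h import *
s=cv2.imread('pics/s0.png')[130:230,190:310];t=cv2.imread('pics/t0.png')[185:260,200:335]
a=cv2.resize(s,None,fx=5,fy=5,interpolation=cv2.INTER_CUBIC)[:, :600]
b=cv2.resize(t,None,fx=5.9,fy=5.9,interpolation=cv2.INTER_CUBIC)
cv2.imwrite('pics/s0c.png',a);cv2.imwrite('pics/t0c.png',b);print(a.shape,b.shape)
E
```

```text
(500, 600, 3) (442, 796, 3)
```

View pics/s0c.png

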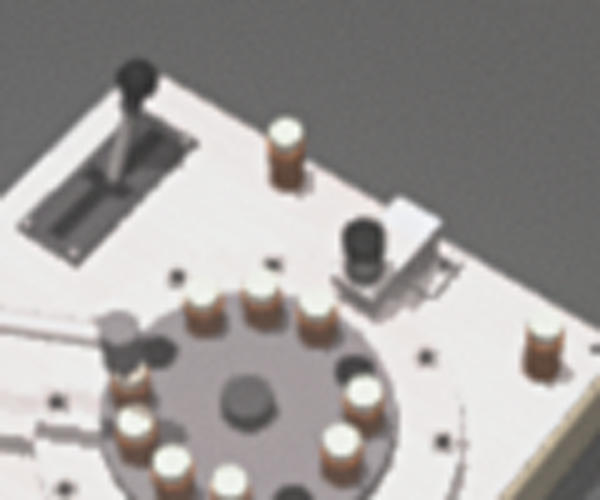

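View pics/t0c.png

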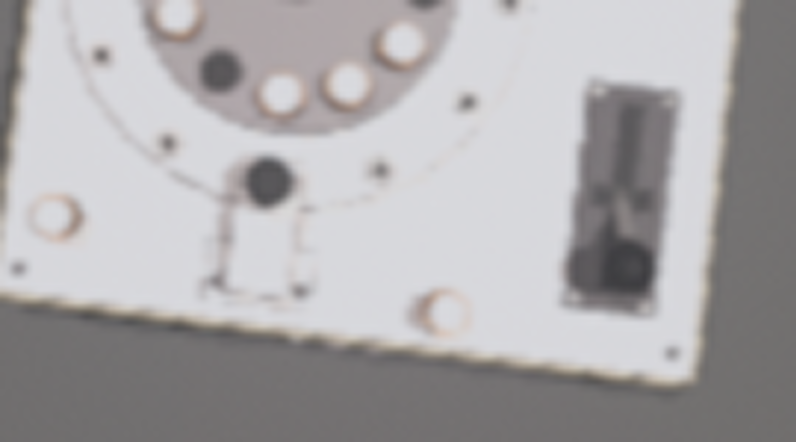

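The crops show these positions:

| Feature | Scene crop | Top crop |
|---|---|---|
| Ball | (137,78) | (631,266) |
| Knob | (364,240) | (269,181) |
| Lever plate corners | – | (597,85), (680,95), (655,312), (563,303) |
| Front deck edge | – | from (0,293) to (690,382) |

Next I'll triangulate them.

```bash
python3 - <<'E'
from h import *
np.set_printoptions(precision=4,suppress=True)
S=lambda x,y:('scene',(x+.5)/5-.5+190,(y+.5)/5-.5+130)
T=lambda x,y:('top',(x+.5)/5.9-.5+200,(y+.5)/5.9-.5+185)
print('ball',tri(S(137,78),T(631,266)))
print('knob',tri(S(364,241),T(269,181)), 'top-only z.172',onz(*T(269,181),.172),'scene',onz(*S(364,234),.172))
c=np.array([onz(*T(*q),.087) for q in((597,85),(680,95),(655,312),(563,303))]);print(c,c.mean(0))
e=onz(*T(690,382),.085)-onz(*T(5,294),.085);print('front edge yaw',np.degrees(np.arctan2(e[1],e[0]))+90)
e=c[0]-c[3]+c[1]-c[2];print('plate yaw',np.degrees(np.arctan2(e[1],e[0])))
# full top image: deck corners
t=cv2.imread('pics/t0.png');m=((t.min(2)>165)).astype(np.uint8);m[:, :195]=0;m[:,340:]=0;m[:125]=0;m[255:]=0
m=cv2.morphologyEx(m,cv2.MORPH_CLOSE,np.ones((9,9)))
k=max(cv2.findContours(m,0,2)[0],key=cv2.contourArea);r=cv2.minAreaRect(k);print(r)
b=np.array([onz('top',*q,.085) for q in cv2.boxPoints(r)]);print(b,b.mean(0),np.linalg.norm(b-np.roll(b,1,0),axis=1))
print('hub? ',[onz(*T(*q),.154) for q in((445,313),(57,217))],'vials top')
print(np.round(robot.camera_params('top')['extrinsics'],3))
E
```

```text
ball (array([ 0.4761, -0.1597,  0.1626]), np.float64(0.00025243944659366))
knob (array([0.522 , 0.0298, 0.1647]), np.float64(0.00021244502859577447)) top-only z.172 [0.5218 0.0297 0.172 ] scene [0.5221 0.0299 0.172 ]
[[ 0.5761 -0.1533  0.087 ]
 [ 0.5702 -0.1997  0.087 ]
 [ 0.4495 -0.1833  0.087 ]
 [ 0.4549 -0.1322  0.087 ]] [ 0.5127 -0.1671  0.087 ]
front edge yaw -7.770626290289442
plate yaw -8.811802400837669
((264.7244567871094, 186.98280334472656), (119.81237030029297, 111.10742950439453), 7.386042594909668)
[[ 0.4627  0.1854  0.085 ]
 [ 0.8301  0.1381  0.085 ]
 [ 0.7747 -0.2593  0.085 ]
 [ 0.4091 -0.2037  0.085 ]] [ 0.6191 -0.0349  0.085 ] [0.3928 0.3704 0.4013 0.3697]
hub?  [array([ 0.4521, -0.0623,  0.154 ]), array([0.5043, 0.1419, 0.154 ])] vials top
[[-0.008 -1.     0.003  0.015]
 [-0.997  0.008 -0.076  0.594]
 [ 0.076 -0.004 -0.997  1.337]
 [ 0.     0.     0.     1.   ]]
```

The heights and sizes are plausible: ball z is about 0.16, knob z about 0.165, machine yaw about -7.8°, and the pivot is near (0.513,-0.167). I'll move to a hover in front of the lever and refine from there with the wrist camera.

Request:
step_arm:
  targets:
    - [1,18,-44,1,1.4]
    - [1,18,-44,1,1.4]
    - [1,18,-44,1,1.4]
    - [1,18,-44,1,1.4]
    - [1,18,-44,1,1.4]
    - [1,18,-44,1,1.4]
    - [1,18,-44,1,1.4]
    - [1,18,-44,1,1.1]

```text
time_s: 1.1
tcp_pos: [0.3287, 0.1911, 0.2582]
eef_rot: [3.142, 0.0, 3.006]
contact_force: [0.9, -0.2, -0.1]
opening: 0.0853
finger_force: 0.0
```

Request:
step_arm:
  targets:
    - [1,18,-44,0,0]
    - [1,18,-44,0,0]
    - [1,18,-44,0,0]
    - [1,18,-44,0,0]
    - [1,18,-44,0,0]
    - [1,18,-44,0,0]
    - [1,18,-44,0,0]
    - [1,0,0,0,0]

```text
time_s: 2.1
tcp_pos: [0.4557, -0.1183, 0.2577]
eef_rot: [-3.141, -0.0, 3.001]
contact_force: [-0.5, 0.1, 0.0]
opening: 0.0856
finger_force: 0.0
```

```bash
python3 - <<'E'
from h import *
o=robot.get_obs();im=robot.camera('wrist');cv2.imwrite('pics/w1.png',im)
np.savez('w1.npz',p=o['tcp_pos'],r=o['eef_rot']);print(o['time_s'],o['tcp_pos'],o['eef_rot'],o['joint_pos'])
E
```

```text
2.1 [ 0.45566916 -0.11825278  0.25769738] [-3.14088197e+00 -2.08937396e-04  3.00117475e+00] [-4.01323250e-01  1.13300061e-01  1.69876332e+00 -7.62614229e-04
  1.32954788e+00 -1.83151954e+00]
```

View pics/w1.png

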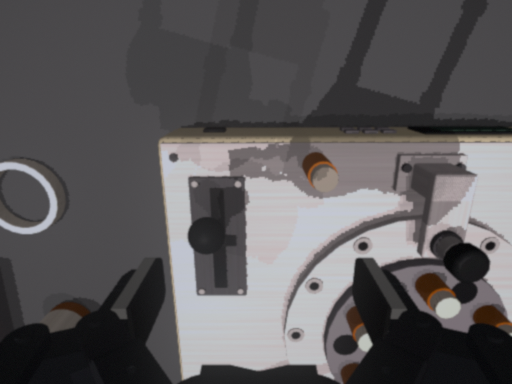

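The wrist view has the ball at (207,236) with a radius of about 18. The plate corners are (191,178), (244,177), (246,294) and (198,295), and the neutral notch is near (230,240). The knob top is at (471,264) and vial_a's cap at (323,178).

```bash
cat >> h.py <<'E'
from scipy.spatial.transform import Rotation as Ro
def wray(f,u,v):
    d=np.load(f); p=robot.camera_params('wrist'); k=K(p); M=np.array(p['mount']); R=Ro.from_euler('xyz',d['r']).as_matrix()
    w=R@M[:3,:3]@np.array([(u-p['cx'])/k,(v-p['cy'])/k,1]); return d['p']+R@M[:3,3],w/np.linalg.norm(w)
def wz(f,u,v,z):
    c,d=wray(f,u,v); return c+d*(z-c[2])/d[2]
E
python3 - <<'E'
from h import *
np.set_printoptions(precision=4,suppress=True)
W=lambda u,v,z:wz('w1.npz',u,v,z)
for z in(.157,.16,.163):print('ball',z,W(207,236,z))
c=np.array([W(*q,.087) for q in((191,178),(244,177),(246,294),(198,295))]);print(c,c.mean(0))
print('notch',W(230,240,.087))
# both
c1,d1=wray('w1.npz',207,236);c2,d2=ray('top',(631.5)/5.9-.5+200,266.5/5.9-.5+185)
s=np.linalg.lstsq(np.c_[d1,-d2],c2-c1,rcond=None)[0];print(c1+s[0]*d1,c2+s[1]*d2)
print('knob',W(471,264,.172))
a,b=W(165,141,.085),W(511,138,.085);e=a-b;print('edge yaw',np.degrees(np.arctan2(e[1],e[0]))+90,a)
print('vial a',W(323,178,.135))
# ball mask
im=cv2.imread('pics/w1.png');print(im[236,207],im[200,207])
m=(im.max(2)<40).astype(np.uint8);m[:200]=0;m[275:]=0;m[:,:180]=0;m[:,232:]=0
k=max(cv2.findContours(m,0,2)[0],key=cv2.contourArea);print(cv2.minEnclosingCircle(k),cv2.contourArea(k))
E
```

```text
ball 0.157 [ 0.4771 -0.1597  0.157 ]
ball 0.16 [ 0.4757 -0.159   0.16  ]
ball 0.163 [ 0.4744 -0.1583  0.163 ]
[[ 0.449  -0.1799  0.087 ]
 [ 0.4549 -0.1312  0.087 ]
 [ 0.5809 -0.1487  0.087 ]
 [ 0.5751 -0.1988  0.087 ]] [ 0.515  -0.1647  0.087 ]
notch [ 0.5168 -0.1548  0.087 ]
[ 0.4761 -0.1592  0.1592] [ 0.476  -0.16    0.1593]
knob [0.5186 0.0276 0.172 ]
edge yaw -7.542931168001957 [ 0.4124 -0.1965  0.085 ]
vial a [ 0.4511 -0.0668  0.135 ]
[43 42 42] [71 68 71]
((214.51315307617188, 225.01239013671875), 26.108959197998047) 610.5
```

Request:
step_arm:
  targets:
    - [1,10,-20,0,0]
    - [1,10,-21,0,0]
    - [1,0,0,-30,0]
    - [1,0,0,-30,0]
    - [1,0,0,-25,0]
    - [1,0,0,-14,0]
    - [1,0,0,0,0]
  grip_force: 20

```text
time_s: 3.02
tcp_pos: [0.4745, -0.1565, 0.1587]
eef_rot: [3.141, -0.002, 3.005]
contact_force: [-0.3, -0.9, 0.0]
opening: 0.0853
finger_force: 0.0
```

```bash
python3 - <<'E'
from h import *
o=robot.get_obs();im=robot.camera('wrist');cv2.imwrite('pics/w2.png',im)
np.savez('w2.npz',p=o['tcp_pos'],r=o['eef_rot']);print(o['time_s'],o['tcp_pos'],o['eef_rot'],o['contact_force'])
E
```

```text
3.025 [ 0.47448567 -0.1565119   0.15865666] [ 3.14110972e+00 -1.54123211e-03  3.00517203e+00] [-0.3278453  -0.85939798  0.01820062]
```

View pics/w2.png

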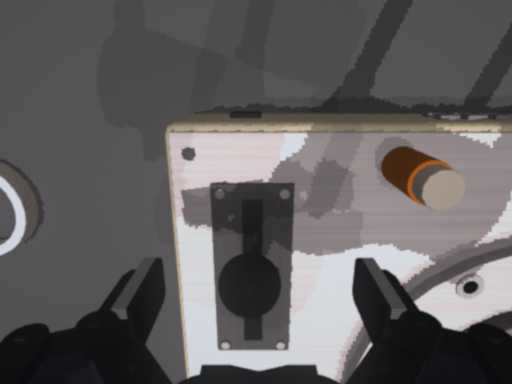

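The ball is at (250,285), roughly 3 mm to -y of the finger centre. Its visible crossing with the slot agrees with the earlier estimate.

```bash
python3 - <<'E'
from h import *
np.set_printoptions(precision=4,suppress=True)
W=lambda u,v,z:wz('w2.npz',u,v,z)
print(W(250,285,.157),W(250,285,.159))
c=np.array([W(*q,.087) for q in((211,184),(294,183),(288,349),(216,349))]);print(c,c.mean(0))
print('vial',W(440,188,.135))
E
```

```text
[ 0.4764 -0.1601  0.157 ] [ 0.4751 -0.1598  0.159 ]
[[ 0.4481 -0.1819  0.087 ]
 [ 0.4545 -0.1311  0.087 ]
 [ 0.5816 -0.1486  0.087 ]
 [ 0.5743 -0.2014  0.087 ]] [ 0.5146 -0.1658  0.087 ]
vial [ 0.4511 -0.0673  0.135 ]
```

Request:
step_arm:
  targets:
    - [1,1,-3,0,0]
    - [0,0,0,0,0]
    - [0,0,0,0,0]
    - [0,0,0,0,0]
    - [0,0,0,0,0]
    - [0,0,0,0,0]
  grip_force: 20

```text
time_s: 3.82
tcp_pos: [0.4755, -0.1606, 0.1598]
eef_rot: [-3.139, 0.0, 3.006]
contact_force: [-2.4, -5.1, 3.8]
opening: 0.0266
finger_force: 19.7
```

Ball gripped. Now I'll swing it along the arc, stopping just short of upright.

Request:
step_arm:
  targets:
    - [0,6.5,-0.9,2.7,0]
    - [0,7,-1,2.4,0]
    - [0,8,-1.1,1.9,0]
    - [0,8,-1.1,1,0]
    - [0,6,-0.8,0.3,0]
    - [0,0,0,0,0]
    - [0,0,0,0,0]

```text
time_s: 4.7
tcp_pos: [0.5111, -0.1655, 0.1676]
eef_rot: [-3.139, 0.0, 3.006]
contact_force: [-1.3, -4.6, -0.3]
opening: 0.0262
finger_force: 20.0
```

```bash
python3 - <<'E'
from h import *
o=robot.get_obs();im=robot.camera('wrist');s=save('scene','s3')
np.savez('w3.npz',p=o['tcp_pos'],r=o['eef_rot']);print(o['time_s'],o['tcp_pos'],o['eef_rot'],o['contact_force'])
cv2.imwrite('pics/c3.png',np.hstack([cv2.resize(im,(400,300)),cv2.resize(s[120:195,170:270],(400,300),interpolation=2)]))
E
```

```text
4.7 [ 0.51105309 -0.16554319  0.16764153] [-3.13932342e+00  7.74044142e-05  3.00556320e+00] [-1.344437   -4.55013399 -0.30692426]
```

View pics/c3.png

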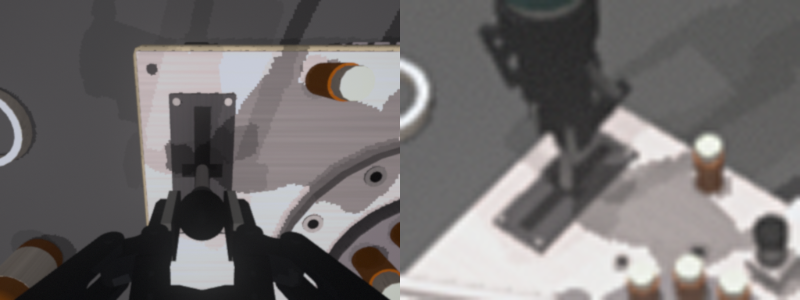

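The wrist half shows the ball at about (203,213) between the pads and the shaft rising from the cross-notch at about (203,170), which is full-frame (260,217). The scene half shows the shaft almost upright.

```bash
python3 - <<'E'
from h import *
np.set_printoptions(precision=4,suppress=True)
for q in((260,215),(260,220)):print(wz('w3.npz',*q,.087))
print('ball',wz('w3.npz',260,274,.165))
c=np.array([wz('w3.npz',u*1.28,v*1.28,.087) for u,v in((170,93),(236,93))]);print(c.mean(0))
E
```

```text
[ 0.513  -0.1645  0.087 ]
[ 0.5166 -0.165   0.087 ]
ball [ 0.5087 -0.1641  0.165 ]
[ 0.4509 -0.1562  0.087 ]
```

Request:
step_arm:
  targets:
    - [0,3,-0.5,0,0]
    - [0,0,0,0,0]
    - [0,0,0,0,0]
    - [0.9,0,0,0,0]
    - [1,0,0,0,0]
    - [1,0,0,0,0]
    - [1,0,0,0,0]
    - [1,0,0,0,0]

```text
time_s: 5.8
tcp_pos: [0.5141, -0.1647, 0.1676]
eef_rot: [3.141, 0.0, 3.005]
contact_force: [-0.6, -0.3, -0.0]
opening: 0.0855
finger_force: 0.0
```

Request:
step_arm:
  targets:
    - [1,0,0,30,0]
    - [1,-10,0,40,0]
    - [1,-20,40,10,0]
    - [1,-10,40,0,0]
    - [1,0,20,0,0]
    - [1,0,0,0,0]

```text
time_s: 6.55
tcp_pos: [0.4739, -0.0638, 0.2479]
eef_rot: [3.142, 0.001, 3.007]
contact_force: [0.5, -0.3, 0.5]
opening: 0.0854
finger_force: 0.0
```

```bash
python3 - <<'E'
from h import *
o=robot.get_obs();im=robot.camera('wrist');cv2.imwrite('pics/w4.png',im)
s=save('scene','s4');t=save('top','t4')
np.savez('w4.npz',p=o['tcp_pos'],r=o['eef_rot']);print(o['time_s'],o['tcp_pos'],o['eef_rot'],o['contact_force'])
cv2.imwrite('pics/c4.png',np.hstack([cv2.resize(im[100:340,:320],(500,375)),np.vstack([cv2.resize(s[135:172,197:237],(300,278),interpolation=2),np.zeros((97,300,3),np.uint8)])]))
E
```

```text
6.55 [ 0.4738918  -0.06382401  0.24792324] [3.14154870e+00 5.86000173e-04 3.00735297e+00] [ 0.54544418 -0.34668253  0.53933833]
```

View pics/c4.png

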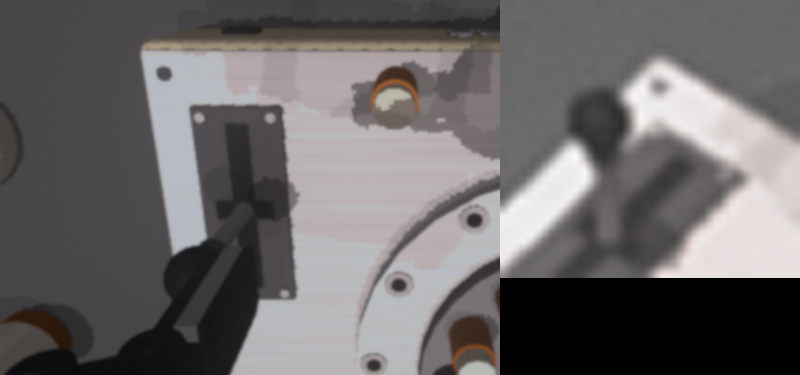

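In the wrist crop the ball is at (194,273) and the cross-notch at (245,209). In the scene crop the ball is at (600,122). I'll check the lean from these.

```bash
python3 - <<'E'
from h import *
np.set_printoptions(precision=4,suppress=True)
k=500/320
w=(194.5/k-.5,273.5/k-.5+100); s=('scene',600.5/7.5-.5+197,122.5/7.5-.5+135)
print('ball w',wz('w4.npz',*w,.165),'scene',onz(*s,.165))
print('notch w',wz('w4.npz',245.5/k-.5,209.5/k-.5+100,.087))
cor=[wz('w4.npz',u/k,v/k+100,.087) for u,v in((192,106),(283,106),(295,298))];print((cor[0]+cor[2])/2)
# top cam ball, dark blob
t=cv2.imread('pics/t4.png');print('lev in top, predicted upright',proj('top',[.5145,-.1655,.165]))
c=t[205:235,290:322].min(2);
m=(t.max(2)<62).astype(np.uint8);mm=np.zeros_like(m);mm[195:240,292:320]=m[195:240,292:320]
for q in cv2.findContours(mm,0,2)[0]:
    if cv2.contourArea(q)>15:(x,y),r=cv2.minEnclosingCircle(q);print(x,y,r,cv2.contourArea(q),onz('top',x,y,.165))
# knob
s=cv2.imread('pics/s4.png');im=cv2.imread('pics/w4.png');m=(im.max(2)<48).astype(np.uint8)
n,l,st,ce=cv2.connectedComponentsWithStats(m)
print([(st[i].tolist(),ce[i]) for i in range(1,n) if st[i][4]>200])
# predicted knob px
d=np.load('w4.npz');p=robot.camera_params('wrist');M=np.array(p['mount']);R=Ro.from_euler('xyz',d['r']).as_matrix()
q=(R@M[:3,:3]).T@(np.array([.5205,.0287,.172])-d['p']-R@M[:3,3]);print(q[:2]/q[2]*K(p)+[p['cx'],p['cy']])
E
```

```text
ball w [ 0.5096 -0.1656  0.165 ] scene [0.4074 0.0192 0.165 ]
notch w [ 0.5147 -0.1661  0.087 ]
[ 0.5146 -0.1648  0.087 ]
lev in top, predicted upright [308.3316 217.1694]
[([333, 0, 40, 93, 1132], array([353.97  ,  38.2041])), ([225, 0, 272, 125, 5086], array([402.2658,  92.5149])), ([142, 111, 69, 11, 326], array([167.411, 116.184])), ([0, 184, 176, 200, 14024], array([ 94.5328, 328.23  ])), ([346, 225, 166, 159, 13471], array([417.937 , 330.7255])), ([277, 335, 20, 18, 239], array([285.2469, 344.3347])), ([180, 364, 160, 20, 2184], array([260.3022, 375.5957]))]
[401.0036 260.9086]
```

```bash
python3 - <<'E'
from h import *
np.set_printoptions(precision=4,suppress=True)
print('scene ball',onz('scene',100.5/7.5-.5+197,122.5/7.5-.5+135,.165))
a=('scene',112/7.5+197,222/7.5+135);print('notch scene',onz(*a,.087))
s0=cv2.imread('pics/s0.png');print('ball scene initially z.157',onz('scene',137.5/5-.5+190,78.5/5-.5+130,.157))
E
```

```text
scene ball [ 0.5085 -0.1662  0.165 ]
notch scene [ 0.5035 -0.1686  0.087 ]
ball scene initially z.157 [ 0.4723 -0.1626  0.157 ]
```

The lever reads between about 0 and -0.05 rad. I'll look straight down on it with the camera over the ball, so parallax drops out.

Request:
step_arm:
  targets:
    - [1,10,-10,20,0]
    - [1,23,-20,20,0]
    - [1,30,-25,0,0]
    - [1,30,-26,0,0]
    - [1,30,-20,0,0]
    - [1,0,0,0,0]
    - [1,0,0,0,0]

```text
time_s: 7.58
tcp_pos: [0.5965, -0.1663, 0.287]
eef_rot: [3.141, -0.002, 3.004]
contact_force: [-0.7, 0.4, -0.6]
opening: 0.0855
finger_force: 0.0
```

```bash
python3 - <<'E'
from h import *
o=robot.get_obs();im=robot.camera('wrist');cv2.imwrite('pics/w5.png',im)
np.savez('w5.npz',p=o['tcp_pos'],r=o['eef_rot']);print(o['time_s'],o['tcp_pos'],o['eef_rot'],o['contact_force'])
cv2.imwrite('pics/w5c.png',cv2.resize(im[0:200,150:400],(750,600),interpolation=2))
E
```

```text
7.575 [ 0.59647333 -0.16633499  0.2869628 ] [ 3.14100063e+00 -1.91811792e-03  3.00391141e+00] [-0.74000791  0.42680707 -0.61579348]
```

View pics/w5c.png

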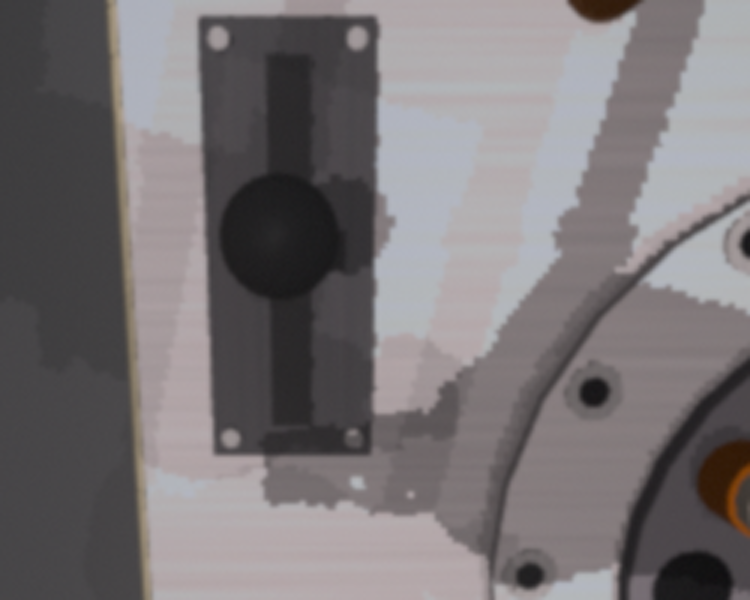

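The ball is at (281,236), seen from directly above, over the slotted plate. The plate's corners are (200,17), (378,17), (371,453) and (214,454), and the slot ends are at (288,56) and (292,424).

```bash
python3 - <<'E'
from h import *
np.set_printoptions(precision=4,suppress=True)
W=lambda x,y,z:wz('w5.npz',(x+.5)/3-.5+150,(y+.5)/3-.5,z)
P=np.array([W(*q,.087) for q in((200,17),(378,17),(371,453),(214,454))]).mean(0)
S=np.array([W(*q,.087) for q in((288,56),(292,424))]).mean(0)
sc=np.array([W(*q,.088) for q in((218,38),(357,38),(354,437),(230,438))]).mean(0)
b=W(281,236,.165);m=np.array([.991,-.134,0])
print(P,S,sc,b,[(b-q)@m*1000 for q in(P,S,sc)])
c,_=wray('w5.npz',0,0);print(c)
E
```

```text
[ 0.5143 -0.1654  0.087 ] [ 0.5144 -0.1657  0.087 ] [ 0.5143 -0.1657  0.088 ] [ 0.5112 -0.1647  0.165 ] [np.float64(-3.193802873548945), np.float64(-3.3622904343318454), np.float64(-3.2373479770788447)]
[ 0.5151 -0.1547  0.4102]
```

The ball is 3.2 mm short of neutral, which is -0.036 rad. That's easily fixed: re-grip at the release pose and move on 3 mm.

Request:
step_arm:
  targets:
    - [1,-42,1,0,0]
    - [1,-40.5,0,0,0]
    - [1,0,0,-30,0]
    - [1,0,0,-35,0]
    - [1,0,0,-35,0]
    - [1,0,0,-19,0]
    - [0,0,0,0,0]
    - [0,0,0,0,0]
  grip_force: 20

```text
time_s: 8.62
tcp_pos: [0.5149, -0.1648, 0.1699]
eef_rot: [-3.141, 0.002, 3.005]
contact_force: [0.4, -0.0, 0.2]
opening: 0.0515
finger_force: 0.0
```

Request:
step_arm:
  targets:
    - [0,0,0,0,0]
    - [0,0,0,0,0]
    - [0,0,0,0,0]

```text
time_s: 9.0
tcp_pos: [0.5151, -0.1661, 0.1701]
eef_rot: [-3.139, 0.002, 3.005]
contact_force: [-1.4, -4.4, 6.5]
opening: 0.0266
finger_force: 19.7
```

Request:
step_arm:
  targets:
    - [0,1.5,-0.2,0,0]
    - [0,1.7,-0.3,0,0]
    - [0,0,0,0,0]
    - [0,0,0,0,0]
    - [1,0,0,0,0]
    - [1,0,0,0,0]
    - [1,0,0,0,0]
    - [1,0,0,0,0]

```text
time_s: 10.0
tcp_pos: [0.5178, -0.1651, 0.1684]
eef_rot: [3.141, -0.0, 3.005]
contact_force: [0.8, -0.4, -0.1]
opening: 0.0851
finger_force: 0.0
```

Request:
step_arm:
  targets:
    - [1,0,0,30,0]
    - [1,0,0,45,0]
    - [1,25,0,40,0]
    - [1,27,1,0,0]
    - [1,27,0,0,0]
    - [1,0,0,0,0]
    - [1,0,0,0,0]

```text
time_s: 10.88
tcp_pos: [0.5959, -0.1641, 0.2831]
eef_rot: [3.141, -0.002, 3.005]
contact_force: [-1.1, -0.0, 0.2]
opening: 0.0854
finger_force: 0.0
```

```bash
python3 - <<'E'
from h import *
np.set_printoptions(precision=4,suppress=True)
o=robot.get_obs();im=robot.camera('wrist');cv2.imwrite('pics/w6.png',im)
np.savez('w6.npz',p=o['tcp_pos'],r=o['eef_rot']);print(o['time_s'],o['tcp_pos'])
def ball(f):
    g=cv2.cvtColor(cv2.imread(f'pics/{f}.png'),6)[20:140,190:300]
    print(f,cv2.HoughCircles(cv2.resize(g,None,fx=3,fy=3,interpolation=2),3,1.5,60,param1=80,param2=20,minRadius=50,maxRadius=70))
    c=cv2.HoughCircles(cv2.resize(g,None,fx=3,fy=3,interpolation=2),3,1.5,60,param1=80,param2=20,minRadius=50,maxRadius=70)[0][0]
    b=wz(f+'.npz',c[0]/3+190,c[1]/3+20,.165); print(b,(b-[.5143,-.1656,0])[:2]@[.991,-.134]*1000)
ball('w5');ball('w6')
E
```

```text
10.875 [ 0.5959 -0.1641  0.2831]
w5 [[[198.75 306.75  54.8 ]]]
[ 0.5424 -0.1599  0.165 ] 27.08533744478175
w6 NoneTraceback (most recent call last):
  File "<stdin>", line 10, in <module>
  File "<stdin>", line 8, in ball
TypeError: 'NoneType' object is not subscriptable
```

```bash
python3 - <<'E'
from h import *
np.set_printoptions(precision=4,suppress=True)
for f in('w5','w6'):
  g=cv2.imread(f'pics/{f}.png').max(2)
  for th in(38,44):
    m=np.zeros_like(g);m[40:125,210:275]=(g[40:125,210:275]<th); 
    m=cv2.morphologyEx(m,cv2.MORPH_OPEN,cv2.getStructuringElement(2,(19,19)))
    for k in cv2.findContours(m,0,2)[0]:
        (x,y),r=cv2.minEnclosingCircle(k); b=wz(f+'.npz',x,y,.165)
        print(f,th,x,y,r,cv2.contourArea(k),b,(b-[.5143,-.1656,0])[:2]@[.991,-.134]*1000)
E
```

```text
w5 38 244.0 78.03571319580078 21.0595703125 798.5 [ 0.511  -0.1642  0.165 ] -3.4305942684176767
w5 44 244.5 78.0 22.005781173706055 1282.0 [ 0.5111 -0.1638  0.165 ] -3.453072595371687
w6 38 241.0 84.03571319580078 21.0595703125 900.0 [ 0.5141 -0.1646  0.165 ] -0.3403096835942605
w6 44 241.82608032226562 84.0 22.031396865844727 1321.0 [ 0.5142 -0.164   0.165 ] -0.3626576813616377
```

The lever is now at about -0.004 rad, so neutral is done. Now to hover over the knob.

Request:
step_arm:
  targets:
    - [1,-40,10,0,0]
    - [1,-35,40,0,0]
    - [1,0,48,0,0]
    - [1,0,48,0,0]
    - [1,0,47,-20,0]
    - [1,0,0,-20,0]
    - [1,0,0,0,0]
    - [1,0,0,0,0]

```text
time_s: 11.92
tcp_pos: [0.5218, 0.0281, 0.2445]
eef_rot: [-3.142, 0.001, 3.004]
contact_force: [0.0, 1.1, 1.0]
opening: 0.0857
finger_force: 0.0
```

```bash
python3 - <<'E'
from h import *
np.set_printoptions(precision=4,suppress=True)
o=robot.get_obs();im=robot.camera('wrist');cv2.imwrite('pics/w7.png',im)
np.savez('w7.npz',p=o['tcp_pos'],r=o['eef_rot']);print(o['time_s'],o['tcp_pos'],o['contact_force'])
E
```

```text
11.925 [0.5218 0.0281 0.2445] [0.0034 1.0889 1.0305]
```

View pics/w7.png

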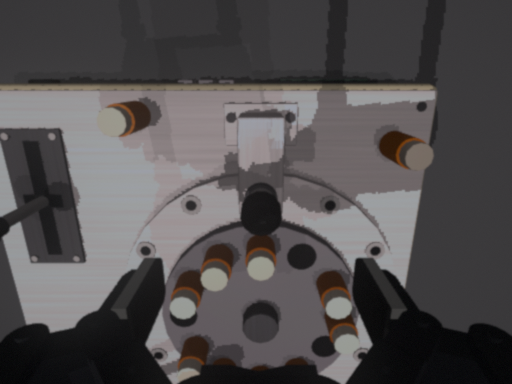

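The knob's top is at (261,213) and lines up with the finger centre column. The nearest vial cap, at (261,262), is behind it.

```bash
python3 - <<'E'
from h import *
np.set_printoptions(precision=4,suppress=True)
W=lambda u,v,z:wz('w7.npz',u,v,z)
print('knob',W(261,213,.172),W(261,205,.162),'caps',W(261,265,.154),W(215,278,.154))
E
```

```text
knob [0.5193 0.0306 0.172 ] [0.5176 0.0309 0.162 ] caps [0.5675 0.0242 0.154 ] [ 0.5738 -0.0114  0.154 ]
```

Request:
step_arm:
  targets:
    - [1,-1,2,-25,0]
    - [1,0,0,-25,0]
    - [1,0,0,-20,0]
    - [1,0,0,-12,0]
    - [1,0,0,0,0]
    - [0,0,0,0,0]
    - [0,0,0,0,0]
    - [0,0,0,0,0]
  grip_force: 30

```text
time_s: 12.98
tcp_pos: [0.5211, 0.0307, 0.1622]
eef_rot: [3.141, 0.001, 3.005]
contact_force: [0.2, -1.0, -0.1]
opening: 0.0324
finger_force: 0.0
```

Request:
step_arm:
  targets:
    - [0,0,0,0,0]
    - [0,0,0,0,0]
    - [0,0,0,0,0]
  grip_force: 70

```text
time_s: 13.35
tcp_pos: [0.521, 0.0298, 0.1625]
eef_rot: [-3.14, 0.001, 3.006]
contact_force: [-1.7, -4.0, 5.6]
opening: 0.0252
finger_force: 68.5
```

Request:
step_arm:
  targets:
    - [0,0,0,3,0]
    - [0,0,0,3,0]
    - [0,0,0,3,0]
    - [0,0,0,2,0]
    - [0,0,0,0,0]
    - [0,0,0,0,0]

```text
time_s: 14.1
tcp_pos: [0.5209, 0.0299, 0.1708]
eef_rot: [-3.14, -0.001, 3.005]
contact_force: [4.0, -4.3, -11.1]
opening: 0.0251
finger_force: 69.3
```

Request:
step_arm:
  targets:
    - [0,0,0,2,0]
    - [0,0,0,2,0]
    - [0,0,0,1,0]
    - [0,0,0,0,0]
    - [0,0,0,0,0]

```text
time_s: 14.72
tcp_pos: [0.5209, 0.0298, 0.1754]
eef_rot: [-3.14, -0.001, 3.005]
contact_force: [4.5, -4.5, -13.5]
opening: 0.0253
finger_force: 69.4
```

Request:
step_arm:
  targets:
    - [0,0,0,1,0]
    - [0,0,0,1,0]
    - [0,0,0,0,0]
    - [0,0,0,0,0]

```text
time_s: 15.22
tcp_pos: [0.5209, 0.0298, 0.1767]
eef_rot: [-3.14, -0.002, 3.005]
contact_force: [5.9, -4.7, -17.4]
opening: 0.0252
finger_force: 70.2
```

Request:
step_arm:
  targets:
    - [0,0,0,1.5,0]
    - [0,0,0,0,0]
    - [0,0,0,0,0]
    - [0,0,0,0,0]

```text
time_s: 15.72
tcp_pos: [0.5208, 0.0298, 0.1768]
eef_rot: [-3.14, -0.003, 3.005]
contact_force: [7.5, -5.3, -24.6]
opening: 0.0252
finger_force: 71.0
```

```bash
python3 - <<'E'
from h import *
o=robot.get_obs();print(o['time_s'],o['tcp_pos'],o['contact_force'],o['finger_force'])
a=cv2.imread('pics/s4.png');b=save('scene','s8')
im=robot.camera('wrist');cv2.imwrite('pics/w8.png',im)
# drum region and lever region change vs. before
for n,(y0,y1,x0,x1) in dict(drum=(195,240,205,275),lever=(140,185,195,230),vialb=(190,210,290,306)).items():
    print(n,np.abs(a[y0:y1,x0:x1].astype(int)-b[y0:y1,x0:x1]).mean(), cv2.phaseCorrelate(np.float32(a[y0:y1,x0:x1].mean(2)),np.float32(b[y0:y1,x0:x1].mean(2))))
E
```

```text
15.725 [0.52084031 0.0298473  0.17676634] [  7.47373801  -5.29322211 -24.63374001] 70.95053661614656
drum 3.0974603174603175 ((-0.019101970717144923, 0.4788610795076629), 0.8982683387803443)
lever 4.444867724867725 ((-0.35015869543414624, 0.6074646570685545), 1.0465472138958212)
vialb 44.219791666666666 ((-0.2690428803119378, -0.4735833438206214), 0.7884928226470947)
```

The plunger is against its stop: force rose 7 N with no further travel, after a 14.3 mm rise. The drum hasn't moved. Handing in.

```bash
python3 -c "
from station import robot
print(robot.sign_off())"
```

```text
the job is handed in; nothing more can be done
None
```

I brought the lever back to neutral (about 0.004 rad short of upright by the wrist camera), then pulled the plunger up to its stop (14.3 mm measured rise) and handed in still holding it, at about 16 s.

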